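Gauge a test tile with the ratchet knob

ROBOT

A 7-joint arm with a two-finger parallel gripper is mounted at the origin on a cart in front of the work surface, level with it; the furniture and walls round the work are solid. World frame = base frame: x ahead of the robot, y to its left, z up, the work surface at z = 0. Lengths are in m, angles in rad, forces in N, time in s.
With the tool pointing down it reaches from about 0.4 to 0.875 m from the base axis. Payload 6.5 kg.
Tool frame: the origin (TCP) lies on the mounting face of the last link; the fingertips stand 173 mm ahead of it and the grasp point (between the pads) lies 155 mm ahead of it; z points along the fingers, y is the line along which they close (so a half turn about z gives the same grasp; the last joint's range is limited). The gripper opens to 85 mm and grips with 20 to 120 N. Pads are 22 mm wide; open, the fingers measure 114 mm over their backs; the gripper's body (76 mm by 85 mm) begins 54 mm behind the grasp point. The pads swing forward as they close: fully open they stand 13 mm farther back than shut.
Start: joints at [-1.32, 0.536, -0.004, 1.538, 0.003, 1.067, -0.071], TCP at [0.202, 0.618, 0.405] pointing down, gripper open.
Joint ranges: [-2.7, 2.7], [-0.37, 2.16], [-1.27, 1.26], [0.24, 2.4], [-1.31, 4.45], [0.19, 1.91], [-2.76, 2.76]. Speed limits (rad/s): [2.39, 2.39, 3.14, 3.14, 3.14, 3.14, 3.14].

INTERFACE

Orientations are given as a unit quaternion [w, x, y, z].
In Python, from rig import status, optics, ticket gives the robot as it stands. The module is installed in compiled form; this text tells all that it offers.
- The arm moves only by the shell command python3 -m creep 'ROWS' [FORCE]. ROWS is JSON, a list of rows, each a list of 7 numbers: the shift along the tool's x, y, z as a fraction of full scale, then the turn, a rotation vector about the tool's x, y, z as a fraction of full scale, then the opening in per cent of the stroke, from 0 (shut) to 100 (fully open). A call has 1 to 10 rows; each row shifts and turns the commanded pose from where the row before left it, along the tool's axes as they then stand; what a row does not reach is not made up. Full scale, the value 1, is 0.2 m for a shift and 90 degrees for a turn. A row lasts 1/10 s, in which the tool goes at most 50 mm and 8.59 degrees, less where a joint would pass 70% of its speed; a pose out of reach is approached as far as the arm can. A call with a number of a shift or a turn outside -1 to 1 is refused whole. A call with a gripper value outside its range is refused whole. The fingers move at their own pace and stop on an object; FORCE is the grip in N (left out, the last holds). Time passes only in rows, so rows that do not move let the fingers close. It gives the time, the measured TCP pose, the force, the opening and the grip force at its end, in the units of the state.
- status.get_state(): the state, without advancing time (a new reading comes with each control period).
- optics.capture(name): name is "scene" or "side" or "wrist"; returns a dict with "color" (420x560x3 uint8, red, green, blue), "z_map" (420x560 float32, m along the optical axis (not along the pixel's ray), 0 where there is no reading), "camera_matrix" (3x3 intrinsics, pixels), "dist_coeffs" ([k1, k2, p1, p2, k3] as OpenCV has them; the pictures are not rectified), "extrinsics" (4x4, takes a point from camera to world coordinates); the wrist camera has in their place "hand_eye" (4x4, takes a point from camera to tool coordinates, whose origin is the TCP and whose axes are the flange's). Camera axes: x right, y up, looking along -z (the intrinsics and any distortion apply to the point x, -y, -z); pixel columns grow to the right and rows downward; lengths in m; the calibration is good to about 2 mm. A picture is of the moment at which its call begins: read the wrist's pose just before it.
- ticket.sign_off(): hands the job in; it is judged then, once.
Trained networks look in the newest picture that a camera, given by its name, has taken for a name from the list of things; names that differ only in an ending like _2 or _b are one class to them, and where a whole thing is asked for, a point or a joint stands for the part that bears it (a point fixed in the world has none). Each returns a list of dicts, best first, with "confidence" (0 to 1); they miss things now and then, are a little off and sometimes report something else, mostly with a low value. They report only what shows in the picture. A call takes as long as a camera call. They do not tell look-alikes from the thing itself.
- optics.find_in(camera, query): "extent" ([left, top, width, height] as shares, 0 to 1, of the picture: columns of its width, rows of its height, round what is visible of it).
The state is a dict: "time": time; "qpos": joint angles; "qd": joint speeds; "joint_torque": joint torques, N m; "ee_pos": TCP position; "ee_rot": TCP orientation; "wrist_force": force on the tool from outside, world axes, zero at the start; "wrist_torque": the same for the moment, N m; "opening": opening from 0.0 (shut) to 1.0 (fully open); "gripper_force": force on a finger pad.
Only numpy, scipy, OpenCV 4.12 (cv2) and the standard library are available. Lean on these libraries where they do the work, as an engineer would, in place of code of your own. Each camera call takes 0.05 s, during which the arm holds its last target. There are 200 camera calls.

TASK

Lay the loose test tile flat in the bench thickness gauge, between the side rails and pushed gently home against the stop, and let go of it. Then tighten the gauge's ratchet knob clockwise until the spindle is down on the tile and the ratchet slips; stop after two or three clicks, and leave the tile clamped with your hand off the gauge. Leave the jar, the brass weight and the lidded cup where they are.

Things in the scene. Friction and masses are not known exactly. Their poses are not given: they have to be found in the camera images.
- tile: the loose test tile, speckled off-white on buff clay, 75 x 40 mm and 7 mm thick, 45 g, glazed face up on the worktop. Origin: centre of its underside; x along the 75 mm, y along the 40 mm, z up. Either end may go first into the gauge.
- gauge: bench thickness gauge: grey C-shaped stand fixed to the worktop, mouth open to its own -x. Origin: on the worktop, on the spindle axis; z up. Table (flat foot): 62 mm wide, x = -70 to +52 mm, top at z = 22 mm. A post 34 mm wide rises behind; its front face at x = +14 mm is the stop. An arm 30 mm wide reaches forward to x = -18 mm at z = 44 to 58 mm, with the spindle below and the knob on top
- seat (a point): point on the gauge's table where the centre of the tile's underside lies when home: 23.5 mm before the spindle axis, z = 22 mm. Axes as the gauge's: the tile's long side along x, far end against the stop. Two steel side rails, 6 mm high, inner faces 46 mm apart, run from gauge x = -17 to +12 mm and flare outward ahead of that, ending at x = -31 mm
- spindle: the steel measuring spindle, 11 mm across, that comes down on the tile without turning. Origin: centre of its lower face, 33 to 40 mm above the worktop at the start (the home tile's top is at 29 mm). It sinks 6 mm for each radian the screw sleeve turns clockwise.
- knob_grip (a point): centre of the ratchet knob, a round fluted steel knob on top of the gauge, 30 mm across, z = 62.5 to 83 mm above the worktop; this point is on its upright axis at 72.5 mm. Clockwise seen from above tightens; the knob stays at its height
- ratchet (a joint): slip of the knob against the screw sleeve it drives, rad: 0 at the start, about 0 while the knob drives the sleeve, grows as the ratchet slips in tightening; one click is 0.42 rad. Free turning takes 0.10 N m; with the spindle on the tile the moment climbs and the ratchet slips at 0.34 to 0.40 N m, rising and dropping with each click, the spindle pressing 40 to 55 N, about 17 N once let go
- jar: bystander, to the right of the tile: pale translucent jar with a white lid, 71 mm across, 102 mm high; origin at the centre of its underside
- weight: bystander: brass knob weight, 26 mm across, 36 mm high; origin at the centre of its underside
- lidded_cup: bystander: grey cup with a white lid, 74 mm across, 77 mm high; origin at the centre of its underside
There are look-alikes about, which are no part of the job. What is shaped like the tile but pink is not meant.

How it is judged:
By the outcome, as a careful person would: the job done as asked, in the order asked, and still so for the second after the job is handed in, with the robot touching nothing.
It also fails if it takes over 67 s, if anything falls off the work surface, if the arm or the gripper's body presses on something with over 40 N, if the wrist force passes 120 N, or if a joint passes its speed limit or range.

## Working session

There is one attempt and no reset: what is moved stays moved. The work goes in short steps, Python scripts to look and compute and a shell command to move; the robot and the scene stay as the last step left them, time stands still between calls to the robot, and variables do not carry over. Pictures are saved under pics/ and viewed, at most 10 in all, crops included, and the job is handed in when it is done.

```bash
mkdir -p pics; cat > h.py <<'E'
import numpy as np, cv2
from rig import status, optics
from scipy.spatial.transform import Rotation as R
def Tee(s):
    T=np.eye(4); q=s['ee_rot']; T[:3,:3]=R.from_quat([q[1],q[2],q[3],q[0]]).as_matrix(); T[:3,3]=s['ee_pos']; return T
def cap(name):
    s=status.get_state(); c=optics.capture(name)
    c['T']=np.array(c['extrinsics']) if name!='wrist' else Tee(s)@np.array(c['hand_eye'])
    return c
def ray(c,uv):
    p=cv2.undistortPoints(np.array(uv,float).reshape(-1,1,2),np.array(c['camera_matrix']),np.array(c['dist_coeffs'])).reshape(-1,2)
    return np.c_[p[:,0],-p[:,1],-np.ones(len(p))]
def onplane(c,uv,z):
    d=ray(c,uv)@c['T'][:3,:3].T; o=c['T'][:3,3]
    return o+d*((z-o[2])/d[:,2])[:,None]
def cloud(c):
    v,u=np.nonzero(c['z_map']>0); p=ray(c,np.c_[u,v])*c['z_map'][v,u][:,None]
    return p@c['T'][:3,:3].T+c['T'][:3,3], u,v
def save(c,n): cv2.imwrite('pics/'+n,c['color'][:,:,::-1])
E
python3 - <<'E'
from h import *
np.set_printoptions(precision=4,suppress=True)
print(status.get_state())
ims=[]
for n in ['scene','side']:
    c=cap(n); ims.append(c['color'][:,:,::-1]); print(n,c['T'])
    np.savez(n+'.npz',**{k:np.array(v) for k,v in c.items()})
    for q in ['tile','gauge','knob_grip','jar','weight','lidded_cup','spindle']:
        for r in optics.find_in(n,q)[:3]:
            e=r['extent']; print(n,q,round(r['confidence'],2),np.round([e[0]*560,e[1]*420,e[2]*560,e[3]*420],0))
    save(c,n+'0.png')
E
```

```text
{'time': 0.0, 'qpos': array([-1.3202,  0.5371, -0.0044,  1.5389,  0.0026,  1.0673, -0.0712]), 'qd': array([ 0.0024, -0.0003,  0.0018,  0.0001,  0.0005, -0.0009,  0.0003]), 'joint_torque': array([ -0.0002, -58.3414,   1.0486, -25.9104,   0.0124,   0.0097,
         0.    ]), 'ee_pos': array([0.2024, 0.6173, 0.4038]), 'ee_rot': array([-0.0001,  0.1577,  0.9875, -0.0008]), 'wrist_force': array([-0.4892,  0.3593, -0.4915]), 'wrist_torque': array([-0.0164, -0.0137, -0.0377]), 'gripper_force': 0.0, 'opening': 0.9980831339381362}
scene [[ 0.8908  0.3362 -0.3056  0.0964]
 [-0.4542  0.6774 -0.5787 -0.7039]
 [ 0.0124  0.6543  0.7561  1.0569]
 [ 0.      0.      0.      1.    ]]
scene tile 0.88 [245. 311.  37.  20.]
scene tile 0.68 [287. 259.  21.  23.]
scene tile 0.64 [233. 264.  30.  29.]
scene knob_grip 0.39 [253. 170.  10.  17.]
scene jar 0.95 [313. 317.  34.  45.]
scene weight 0.63 [324. 215.   8.  11.]
scene weight 0.21 [235. 172.  43.  42.]
scene lidded_cup 0.6 [252. 125.  22.  25.]
scene spindle 0.51 [250. 123.  25.  32.]
side [[ 0.9794  0.1151 -0.166   0.3266]
 [-0.2005  0.4521 -0.8691 -1.0026]
 [-0.025   0.8845  0.4659  0.6388]
 [ 0.      0.      0.      1.    ]]
side tile 0.81 [214. 250.  23.  21.]
side tile 0.7 [205. 288.  35.  11.]
side tile 0.69 [258. 252.  26.  22.]
side gauge 0.96 [239. 180.  46.  37.]
side knob_grip 0.54 [256. 182.  15.  11.]
side jar 0.8 [255. 273.  38.  63.]
side weight 0.48 [315. 222.  10.  13.]
side lidded_cup 0.72 [276. 154.  18.  27.]
```

```bash
python3 - <<'E'
import cv2,numpy as np
a=cv2.imread('pics/scene0.png')[110:380,190:390]; b=cv2.imread('pics/side0.png')[140:350,180:340]
a=cv2.resize(a,None,fx=2.2,fy=2.2,interpolation=2); b=cv2.resize(b,None,fx=2.2,fy=2.2,interpolation=2)
o=np.zeros((600,a.shape[1]+b.shape[1],3),np.uint8); o[:a.shape[0],:a.shape[1]]=a; o[:b.shape[0],a.shape[1]:]=b
cv2.imwrite('pics/c1.png',o); print(o.shape)
from h import *
for n,l in [('scene',[(263,321),(297,270),(248,278),(258,178),(330,340),(328,222),(263,140)]),('side',[(225,260),(222,293),(271,263),(263,187),(274,300),(320,228),(285,165)])]:
    c=dict(np.load(n+'.npz'))
    for uv in l:
        p=(ray(c,[uv])*c['z_map'][uv[1],uv[0]])@c['T'][:3,:3].T+c['T'][:3,3]; print(n,uv,p.round(3))
E
```

```text
(600, 792, 3)
scene (263, 321) [[ 0.347 -0.177  0.008]]
scene (297, 270) [[ 0.491 -0.084  0.008]]
scene (248, 278) [[ 0.368 -0.048  0.006]]
scene (258, 178) [[0.515 0.197 0.083]]
scene (330, 340) [[ 0.431 -0.329  0.103]]
scene (328, 222) [[0.641 0.012 0.021]]
scene (263, 140) [[0.61  0.359 0.064]]
side (225, 260) [[ 0.373 -0.053  0.006]]
side (222, 293) [[ 0.352 -0.187  0.009]]
side (271, 263) [[ 0.481 -0.094  0.007]]
side (263, 187) [[0.515 0.191 0.079]]
side (274, 300) [[ 0.443 -0.338  0.092]]
side (320, 228) [[0.637 0.016 0.022]]
side (285, 165) [[0.618 0.359 0.071]]
```

View pics/c1.png

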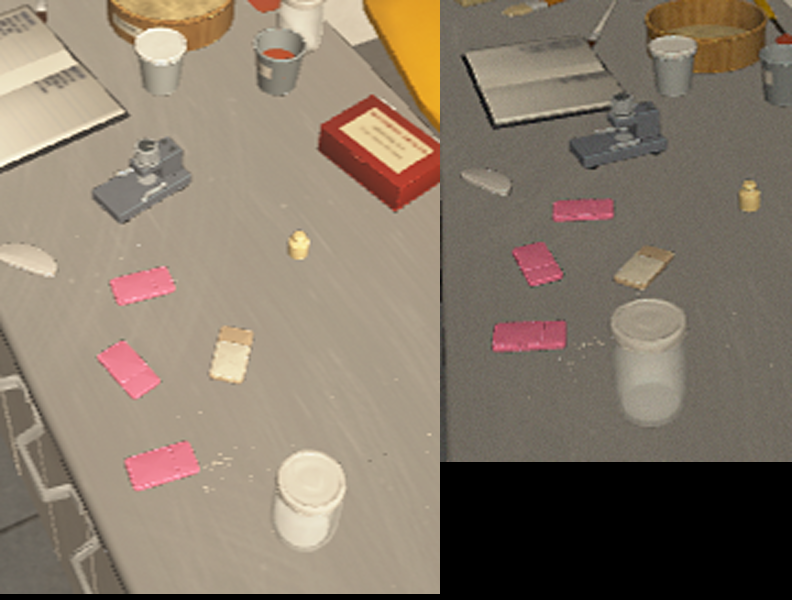

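Tile candidates in the scene picture: pink ones at (263,321), (248,278) and (255,240), and the off-white on buff one at (296,271). By the description I choose the off-white one. The gauge knob is at (258,178), with the foot toward the lower left. The weight is at (328,222), the jar at (330,340) and the cup at (263,140).

```bash
python3 - <<'E'
from h import *
np.set_printoptions(precision=4,suppress=True)
for n in ['scene','side']:
    c=dict(np.load(n+'.npz')); P,u,v=cloud(c)
    tab=P[(abs(P[:,0]-.45)<.2)&(abs(P[:,1])<.3)&(abs(P[:,2])<.004)]; print(n,'table z',np.median(tab[:,2]))
    m=(np.hypot(P[:,0]-.486,P[:,1]+.089)<.06)&(P[:,2]>.004)&(P[:,2]<.015)
    r=cv2.minAreaRect(P[m,:2].astype(np.float32)); b=cv2.boxPoints(r); print('tile',m.sum(),np.array(r[0]),r[1],r[2],P[m,2].mean())
    col=c['color'][v[m],u[m]].astype(int); w=col[:,2]>150
    g=(np.hypot(P[:,0]-.515,P[:,1]-.194)<.12)&(P[:,2]>.012)&(P[:,2]<.1)
    G=P[g]; r=cv2.minAreaRect(G[:,:2].astype(np.float32)); print('gauge',g.sum(),r)
    f=G[(G[:,2]<.03)]; print('foot',f[:,:2].mean(0),cv2.minAreaRect(f[:,:2].astype(np.float32)))
    for lo,hi in [(.015,.027),(.05,.06),(.06,.07),(.075,.09)]:
        k=G[(G[:,2]>lo)&(G[:,2]<hi)]; print(lo,len(k),k.mean(0),k.min(0),k.max(0))
    print('knob top sample',G[G[:,2]>.072].round(3).tolist()[:0], np.histogram(G[:,2],20))
E
```

```text
scene table z -0.00016026378063827007
tile 376 [ 0.4851 -0.0843] (0.10236313194036484, 0.08980805426836014) 0.9945396780967712 0.007635836721157806
gauge 901 ((0.5066294074058533, 0.20235705375671387), (0.12391851097345352, 0.06503961235284805), 10.65628433227539)
foot [0.494  0.1945] ((0.5066294074058533, 0.20235705375671387), (0.12391851097345352, 0.06503961235284805), 10.65628433227539)
0.015 510 [0.4929 0.195  0.0214] [0.4421 0.1615 0.0151] [0.5707 0.2314 0.027 ]
0.05 104 [0.5289 0.2026 0.0563] [0.4968 0.1887 0.05  ] [0.565  0.2326 0.06  ]
0.06 66 [0.5356 0.2055 0.0635] [0.4995 0.1907 0.0601] [0.5596 0.2281 0.0699]
0.075 79 [0.5145 0.2039 0.0817] [0.4999 0.1908 0.075 ] [0.5289 0.2211 0.089 ]
knob top sample [] (array([ 41, 112, 289, 104,  32,  11,   9,   9,  13,  21,  24,  47,  51,
        31,  13,  13,  12,  21,  40,   8]), array([0.0121, 0.0159, 0.0198, 0.0236, 0.0274, 0.0313, 0.0351, 0.039 ,
       0.0428, 0.0467, 0.0505, 0.0544, 0.0582, 0.0621, 0.0659, 0.0698,
       0.0736, 0.0774, 0.0813, 0.0851, 0.089 ]))
side table z -0.0006845190364199172
tile 292 [ 0.4878 -0.0821] (0.07
[... 260 characters left out ...]
(0.12385952472686768, 0.06890111416578293), 11.74176025390625)
0.015 390 [0.4999 0.1947 0.021 ] [0.4432 0.1604 0.015 ] [0.5735 0.235  0.027 ]
0.05 84 [0.5319 0.1998 0.0556] [0.4982 0.1875 0.0501] [0.5645 0.2259 0.0598]
0.06 67 [0.5321 0.2034 0.0631] [0.5018 0.1898 0.0602] [0.5645 0.2257 0.0695]
0.075 59 [0.5163 0.2028 0.0809] [0.5016 0.19   0.0753] [0.5321 0.2243 0.0851]
knob top sample [] (array([ 52,  65, 237,  66,  37,  16,  17,  11,  14,  27,  22,  28,  36,
        50,  16,   9,  12,  10,  24,  28]), array([0.0121, 0.0157, 0.0194, 0.023 , 0.0267, 0.0303, 0.034 , 0.0377,
       0.0413, 0.045 , 0.0486, 0.0523, 0.0559, 0.0596, 0.0632, 0.0669,
       0.0705, 0.0742, 0.0778, 0.0815, 0.0851]))
```

```bash
cat >> h.py <<'E'
def go(x,y,z,yaw):
    "remaining move: shift units in present tool axes, then turn about tool z (fraction), tool y to yaw deg"
    T=Tee(status.get_state()); d=T[:3,:3].T@(np.array([x,y,z])-T[:3,3])/0.2
    cy=np.degrees(np.arctan2(T[1,1],T[0,1])); a=-(yaw-cy+180)%360-180
    print('at',T[:3,3].round(4),'yaw_y',cy.round(2),'tilt',T[:3,2].round(4),'shift',d.round(4),'turn',round(a/90,4))
    return T
E
python3 -m creep '[[-0.16,-0.136,0,0,0,0,100],[-0.16,-0.136,0,0,0,0,100],[-0.16,-0.136,0,0,0,0,100],[-0.16,-0.136,0,0,0,0,100],[-0.16,-0.136,0,0,0,0,100],[-0.16,-0.136,0,0,0,0,100],[-0.16,-0.136,0,0,0,0,100],[-0.16,-0.136,0,0,0,0,100],[-0.16,-0.136,0,0,0,0,100],[-0.16,-0.136,0,0,0,0,100]]'
python3 -m creep '[[-0.16,-0.136,0,0,0,0,100],[-0.16,-0.136,0,0,0,0,100],[0,0,0,0,0,0,100],[0,0,0,0,0,0,100],[0,0,0,0,0,0,100]]'
python3 - <<'E'
from h import *
np.set_printoptions(precision=4,suppress=True)
go(.46,.19,.40,-40); print(status.get_state()['qpos'])
c=cap('wrist'); print(np.array(c['hand_eye']),c['camera_matrix'],c['dist_coeffs']); save(c,'w1.png'); np.savez('w1.npz',**{k:np.array(v) for k,v in c.items()})
for q in ['gauge','knob_grip','spindle','tile']:
    for r in optics.find_in('wrist',q)[:2]:
        e=r['extent']; print(q,round(r['confidence'],2),np.round([e[0]*560,e[1]*420,e[2]*560,e[3]*420],0))
E
```

```text
time: 1.8
ee_pos: [0.4225, 0.258, 0.405]
ee_rot: [0.0, 0.158, 0.987, 0.0]
wrist_force: [0.4, -0.2, 0.5]
opening: 0.998
gripper_force: 0.0
time: 2.3
ee_pos: [0.4651, 0.1891, 0.4047]
ee_rot: [-0.0, 0.157, 0.988, 0.0]
wrist_force: [0.4, -0.0, -0.4]
opening: 0.995
gripper_force: 0.0
at [0.4651 0.1891 0.4047] yaw_y 71.95 tilt [-0.0003  0.0007 -1.    ] shift [ 0.0259 -0.0036  0.0235] turn 1.2439
[-0.6168  0.2845  0.1693  1.9321 -0.06    0.9298  0.8374]
[[-0.0003  0.9444  0.3288  0.0847]
 [ 1.      0.0005 -0.0004  0.0003]
 [-0.0005  0.3288 -0.9444  0.0311]
 [ 0.      0.      0.      1.    ]] [[336.763    0.     276.9232]
 [  0.     336.763  202.5907]
 [  0.       0.       1.    ]] [-0.0359  0.      0.      0.      0.    ]
gauge 0.87 [252. 141.  99. 118.]
knob_grip 0.59 [295. 204.  36.  39.]
tile 0.76 [ 21. 120.  64.  59.]
tile 0.65 [137. 141.  51.  74.]
```

View pics/w1.png

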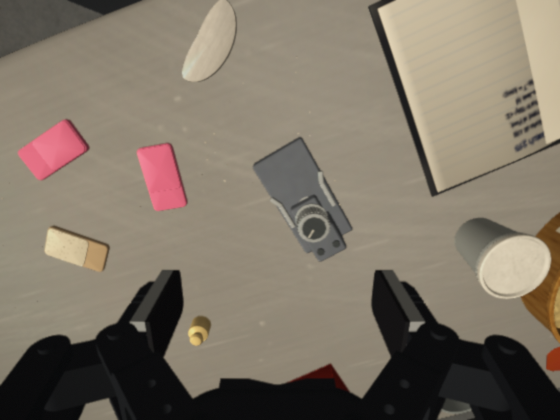

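The wrist picture shows the gauge at (305,200), with its mouth toward the upper left and the knob at (314,225). The off-white tile is at (76,249), the pink ones are at (162,176) and (54,149), and the cup is at (500,262).

```bash
python3 - <<'E'
from h import *
np.set_printoptions(precision=4,suppress=True)
c=dict(np.load('w1.npz')); P,u,v=cloud(c)
t=P[(abs(P[:,0]-.45)<.1)&(abs(P[:,1]-.1)<.06)]; print('tab',np.median(t[:,2]))
def rect(name,m):
    Q=P[m]; r=cv2.minAreaRect(Q[:,:2].astype(np.float32)); print(name,len(Q),np.array(r[0]),np.array(r[1]),r[2],'z',np.median(Q[:,2]))
near=np.hypot(P[:,0]-.51,P[:,1]-.2)<.1
rect('gauge',near&(P[:,2]>.012)); rect('knob',near&(P[:,2]>.076)); rect('post/arm',near&(P[:,2]>.045)&(P[:,2]<.075))
rect('tile',(np.hypot(P[:,0]-.487,P[:,1]+.083)<.055)&(P[:,2]>.004))
print('knobtop px',onplane(c,[(314,228)],.083)); print('foot front corners',onplane(c,[(253,165),(302,139)],.022))
hsv=cv2.cvtColor(c['color'][200:300,20:130],cv2.COLOR_RGB2HSV); m=((hsv[...,1]>50)&(hsv[...,2]>110)).astype(np.uint8)
ct=max(cv2.findContours(m,0,2)[0],key=cv2.contourArea)[:,0]+[20,200]; w=onplane(c,ct,.007)[:,:2]; r=cv2.minAreaRect(w.astype(np.float32)); print('tile col',r)
k=near&(P[:,2]>.012); print(np.histogram(P[k,2],24,(.012,.09)))
E
```

```text
tab 0.005479867134598582
gauge 43079 [0.4879 0.2055] [0.1644 0.1114] 30.503816604614258 z 0.29911676084028926
knob 37556 [0.466  0.1934] [0.1301 0.0807] 46.99633026123047 z 0.30165686851826246
post/arm 1222 [0.5296 0.2126] [0.0663 0.0343] 11.728814125061035 z 0.06034897808453077
tile 1727 [ 0.4871 -0.078 ] [0.0752 0.0404] 50.20797348022461 z 0.007255803036549602
knobtop px [[0.5156 0.2099 0.083 ]]
foot front corners [[0.4528 0.167  0.022 ]
 [0.4426 0.2245 0.022 ]]
tile col ((0.4868318438529968, -0.07645318657159805), (0.07845896482467651, 0.04752855747938156), 50.399600982666016)
(array([  32,   39, 2218, 1595,  309,   64,    8,    7,    8,    5,   19,
         37,   42,  126,  556,  325,   30,   37,   41,   35,   69,  545,
        183,    0]), array([0.012 , 0.0152, 0.0185, 0.0217, 0.025 , 0.0283, 0.0315, 0.0348,
       0.038 , 0.0412, 0.0445, 0.0478, 0.051 , 0.0542, 0.0575, 0.0607,
       0.064 , 0.0673, 0.0705, 0.0737, 0.077 , 0.0802, 0.0835, 0.0867,
       0.09  ]))
```

```bash

python3 -m creep '[[-0.059,-0.17,0.066,0,0,0,100],[-0.059,-0.17,0.066,0,0,0,100],[-0.059,-0.17,0.066,0,0,0,100],[-0.059,-0.17,0.066,0,0,0,100],[-0.059,-0.17,0.066,0,0,0,100],[-0.059,-0.17,0.066,0,0,0,100],[-0.059,-0.17,0.066,0,0,0,100],[-0.059,-0.17,0.066,0,0,0,100],[0,0,0,0,0,0.0889,65],[0,0,0,0,0,0.0889,65]]'
python3 -m creep '[[0,0,0,0,0,0.0889,65],[0,0,0,0,0,0.0889,65],[0,0,0,0,0,0.0889,65],[0,0,0,0,0,0.0889,65],[0,0,0,0,0,0.0889,65],[0,0,0,0,0,0.0889,65],[0,0,0,0,0,0.0889,65],[0,0,0,0,0,0.0889,65],[0,0,0,0,0,0.0889,65],[0,0,0,0,0,0.0889,65]]'
python3 -m creep '[[0,0,0,0,0,0.0889,65],[0,0,0,0,0,0.0889,65],[0,0,0,0,0,0,65],[0,0,0,0,0,0,65],[0,0,0,0,0,0,65]]'
python3 - <<'E'
from h import *
np.set_printoptions(precision=4,suppress=True)
go(.4704,-.099,.30,-39.7); print(status.get_state()['qpos'])
c=cap('wrist'); save(c,'w2.png'); np.savez('w2.npz',**{k:np.array(v) for k,v in c.items()})
P,u,v=cloud(c)
m=(np.hypot(P[:,0]-.487,P[:,1]+.079)<.055)&(P[:,2]>.004)&(P[:,2]<.012); r=cv2.minAreaRect(P[m,:2].astype(np.float32)); print(m.sum(),np.array(r[0]),r[1],r[2],np.median(P[m,2]))
for r in optics.find_in('wrist','tile')[:3]:
    e=r['extent']; x=[e[0]*560,e[1]*420,e[2]*560,e[3]*420]; print(r['confidence'],np.round(x),onplane(c,[(x[0]+x[2]/2,x[1]+x[3]/2)],.007))
E
```

```text
time: 3.55
ee_pos: [0.4705, -0.1013, 0.2987]
ee_rot: [-0.0, 0.298, 0.955, -0.0]
wrist_force: [0.8, 0.4, 0.9]
opening: 0.689
gripper_force: 0.0
time: 4.55
ee_pos: [0.4709, -0.0994, 0.2991]
ee_rot: [-0.0, 0.841, 0.542, 0.0]
wrist_force: [0.1, -0.3, -0.4]
opening: 0.648
gripper_force: 0.0
time: 5.05
ee_pos: [0.4708, -0.0998, 0.2991]
ee_rot: [-0.0, 0.906, 0.423, 0.0]
wrist_force: [-0.1, 0.6, 0.6]
opening: 0.65
gripper_force: 0.0
at [ 0.4708 -0.0998  0.2991] yaw_y -39.98 tilt [ 0.0001  0.0002 -1.    ] shift [ 0.002  -0.0039 -0.0044] turn -0.0032
[-0.4768  0.5187  0.7558  2.091  -0.5349  0.7307 -0.0732]
4643 [ 0.4875 -0.0783] (0.07463372498750687, 0.04015445336699486) 50.077796936035156 0.007310796423258437
0.85 [ 46.  10. 109. 104.] [[0.4388 0.0618 0.007 ]]
0.78 [ 97. 176.  93.  83.] [[ 0.3728 -0.0423  0.007 ]]
0.76 [202. 301.  67.  58.] [[ 0.3548 -0.1771  0.007 ]]
```

View pics/w2.png

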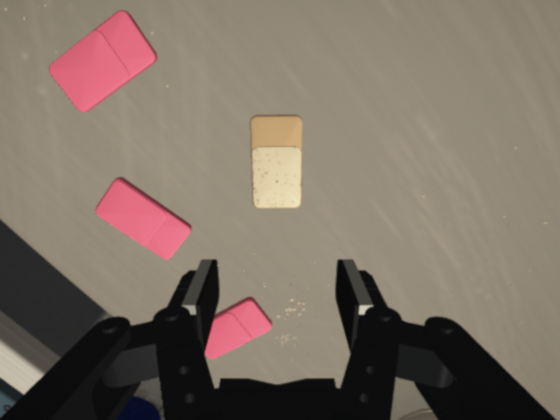

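The close view shows the speckled off-white/buff tile at (276,161), centred between the fingers. The pink tiles are off to the left, so the choice is confirmed. I'll descend now, with small steps near the table.

```bash

python3 -m creep '[[0.006,-0.004,0.11,0,0,0,58],[0,0,0.11,0,0,0,58],[0,0,0.11,0,0,0,58],[0,0,0.11,0,0,0,58],[0,0,0.11,0,0,0,58],[0,0,0.02,0,0,0,58],[0,0,0,0,0,0,58],[0,0,0,0,0,0,58]]'
python3 -m creep '[[0,0,0.015,0,0,0,58],[0,0,0.015,0,0,0,58],[0,0,0,0,0,0,58]]'
python3 -m creep '[[0,0,0.01,0,0,0,58],[0,0,0,0,0,0,58]]'
python3 -m creep '[[0,0,0.005,0,0,0,58],[0,0,0,0,0,0,58]]'
python3 -c "
from h import *
go(.4710,-.0980,.174,-39.9)"
```

```text
time: 5.95
ee_pos: [0.4712, -0.0988, 0.1859]
ee_rot: [0.0, 0.907, 0.421, 0.001]
wrist_force: [-0.4, -0.4, -0.6]
opening: 0.576
gripper_force: 0.0
time: 6.25
ee_pos: [0.4709, -0.0984, 0.1791]
ee_rot: [-0.0, 0.907, 0.421, 0.0]
wrist_force: [-0.1, -0.1, 0.1]
opening: 0.578
gripper_force: 0.0
time: 6.45
ee_pos: [0.4708, -0.0985, 0.177]
ee_rot: [-0.0, 0.907, 0.421, -0.0]
wrist_force: [1.0, -0.2, -0.4]
opening: 0.582
gripper_force: 0.0
time: 6.65
ee_pos: [0.4708, -0.0986, 0.176]
ee_rot: [-0.0, 0.907, 0.421, -0.0]
wrist_force: [-0.4, 0.2, 0.3]
opening: 0.58
gripper_force: 0.0
at [ 0.4708 -0.0986  0.176 ] yaw_y -40.17 tilt [-1.e-04  0.e+00 -1.e+00] shift [ 0.0028 -0.0011  0.0101] turn -0.003
```

```bash

python3 -m creep '[[0,0,0.005,0,0,0,58],[0,0,0,0,0,0,58]]'
python3 -m creep '[[0,0,0.004,0,0,0,58],[0,0,0,0,0,0,58]]'
python3 -m creep '[[0,0,0,0,0,0,54],[0,0,0,0,0,0,50],[0,0,0,0,0,0,46],[0,0,0,0,0,0,40],[0,0,0,0,0,0,36],[0,0,0,0,0,0,36]]' 30
python3 -m creep '[[0,0,-0.02,0,0,0,36],[0,0,-0.05,0,0,0,36],[0,0,-0.08,0,0,0,36],[0,0,-0.1,0,0,0,36],[0,0,-0.1,0,0,0,36],[0,0,0,0,0,0,36],[0,0,0,0,0,0,36]]'
python3 - <<'E'
from h import *
np.set_printoptions(precision=4,suppress=True)
print(status.get_state()['wrist_force'])
c=cap('wrist'); save(c,'w3.png'); np.savez('w3.npz',**{k:np.array(v) for k,v in c.items()})
T=Tee(status.get_state()); P,u,v=cloud(c); L=(P-T[:3,3])@T[:3,:3]
hsv=cv2.cvtColor(c['color'],cv2.COLOR_RGB2HSV)[v,u]; m=(abs(L[:,1])<.03)&(L[:,0]>-.02)&(L[:,0]<.09)&(L[:,2]>.14)&(L[:,2]<.19)
r=cv2.minAreaRect(L[m,:2].astype(np.float32)); print('tile in tool',m.sum(),r,np.median(L[m,2]))
for a in np.arange(0,.08,.01):
    k=m&(abs(L[:,0]-a)<.005)&(abs(L[:,1])<.017); print(a.round(3),k.sum(),np.median(L[k,2]).round(4))
E
```

```text
time: 6.85
ee_pos: [0.4708, -0.0985, 0.175]
ee_rot: [-0.0, 0.907, 0.421, -0.0]
wrist_force: [0.2, 0.4, -0.7]
opening: 0.578
gripper_force: 0.0
time: 7.05
ee_pos: [0.4708, -0.0986, 0.1742]
ee_rot: [-0.0, 0.907, 0.421, -0.0]
wrist_force: [0.5, 0.7, 0.1]
opening: 0.576
gripper_force: 0.0
time: 7.65
ee_pos: [0.4709, -0.0986, 0.1745]
ee_rot: [-0.0, 0.907, 0.421, 0.0]
wrist_force: [-1.3, 0.2, 5.9]
opening: 0.451
gripper_force: 29.8
time: 8.35
ee_pos: [0.4709, -0.0983, 0.2447]
ee_rot: [0.0, 0.907, 0.422, 0.0]
wrist_force: [-0.0, 0.5, -1.0]
opening: 0.456
gripper_force: 30.5
[-0.0023  0.4572 -1.0304]
tile in tool 16408 ((0.02627895399928093, -0.00014981813728809357), (0.05997360125184059, 0.0755007266998291), 89.55218505859375) 0.1665757283043682
0.0 1358 0.1663
0.01 1452 0.1663
0.02 1542 0.1663
0.03 1657 0.1663
0.04 1841 0.1669
0.05 1871 0.1676
0.06 1891 0.1677
0.07 0 nan
  return _methods._mean(a, axis=axis, dtype=dtype,
  ret = ret.dtype.type(ret / rcount)
```

View pics/w3.png

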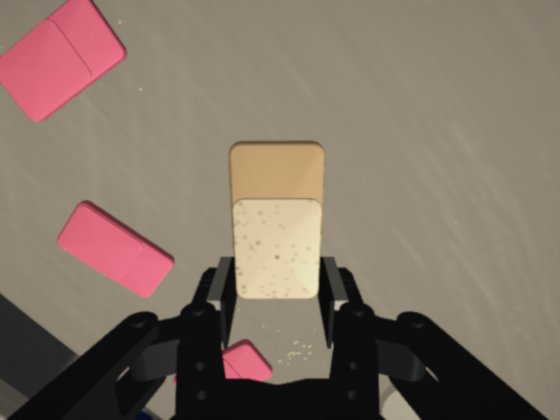

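The tile is held level between the tips, its centre 26 mm ahead of the tool axis. Next I carry it in front of the gauge and look.

```bash

python3 -m creep '[[0.114,-0.14,-0.08,0,0,0,36],[0.114,-0.14,-0.08,0,0,0,36],[0.114,-0.14,-0.015,0,0,0,36],[0.114,-0.14,0,0,0,0,36],[0.114,-0.14,0,0,0,0,36],[0.114,-0.14,0,0,0,0,36],[0.114,-0.14,0,0,0,0,36],[0.114,-0.14,0,0,0,0,36]]'
python3 -m creep '[[0,0,0,0,0,0.0866,36],[0,0,0,0,0,0.0866,36],[0,0,0,0,0,0.0866,36],[0,0,0,0,0,0.0866,36],[0,0,0,0,0,0.0866,36],[0,0,0,0,0,0,36],[0,0,0,0,0,0,36],[0,0,0,0,0,0,36]]'
python3 - <<'E'
from h import *
np.set_printoptions(precision=4,suppress=True)
go(.4161,.1852,.28,-79); print(status.get_state()['qpos'])
c=cap('wrist'); save(c,'w4.png'); np.savez('w4.npz',**{k:np.array(v) for k,v in c.items()})
P,u,v=cloud(c); n=(np.hypot(P[:,0]-.51,P[:,1]-.2)<.1)&(P[:,2]<.09)
def rect(name,m):
    Q=P[m]; r=cv2.minAreaRect(Q[:,:2].astype(np.float32)); print(name,len(Q),np.array(r[0]),np.array(r[1]),r[2],'z',np.median(Q[:,2]))
rect('gauge',n&(P[:,2]>.013)); rect('arm',n&(P[:,2]>.045)&(P[:,2]<.07)); rect('knob',n&(P[:,2]>.072))
for r in optics.find_in('wrist','knob_grip')[:1]:
    e=r['extent']; print(np.round([e[0]*560,e[1]*420,e[2]*560,e[3]*420]))
E
```

```text
time: 9.2
ee_pos: [0.4165, 0.1866, 0.2786]
ee_rot: [0.0, 0.907, 0.421, -0.001]
wrist_force: [1.3, 0.8, -0.7]
opening: 0.456
gripper_force: 30.5
time: 10.0
ee_pos: [0.4172, 0.1852, 0.2791]
ee_rot: [0.0, 0.995, 0.096, -0.0]
wrist_force: [0.4, 0.1, -0.2]
opening: 0.456
gripper_force: 30.6
at [0.4172 0.1852 0.2791] yaw_y -78.99 tilt [-0.0005 -0.0002 -1.    ] shift [-0.0054 -0.0011 -0.0047] turn 0.0001
[-1.2372  0.6081  0.9349  2.166  -0.7536  0.7365 -1.1698]
gauge 13738 [0.5    0.2063] [0.1016 0.0641] 13.387146949768066 z 0.023159063565460436
arm 1807 [0.5186 0.2108] [0.0429 0.0336] 11.013007164001465 z 0.060029691655460876
knob 3729 [0.5156 0.2095] [0.0308 0.031 ] 53.979034423828125 z 0.08293554348588808
[235.  11.  67.  76.]
```

View pics/w4.png

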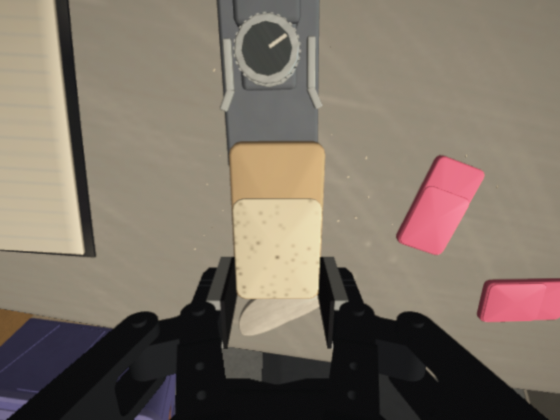

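The tile is in hand, pointing at the gauge. The knob is at (268,48) and the rails' flared ends are at (227,105) and (316,105). Now I'll measure the gauge in the tool frame for lateral offset and yaw.

```bash
python3 - <<'E'
from h import *
np.set_printoptions(precision=4,suppress=True)
c=dict(np.load('w4.npz')); P,u,v=cloud(c); T=c['T']@np.linalg.inv(c['hand_eye']); L=(P-T[:3,3])@T[:3,:3]
m=(P[:,2]>.016)&(P[:,2]<.03)&(abs(L[:,1])<.045)
for a in np.arange(.06,.14,.008):
    k=m&(abs(L[:,0]-a)<.004); y=np.sort(L[k,1]); print(a.round(3),len(y),y[5] if len(y)>10 else '',y[-6] if len(y)>10 else '', ((y[5]+y[-6])/2).round(4) if len(y)>10 else '')
k=(P[:,2]>.078)&(P[:,2]<.09)&(L[:,0]>.06); print('knob',cv2.minEnclosingCircle(L[k,:2].astype(np.float32)),np.median(L[k,:2],axis=0))
# table edges & rails by pixel at z=.022/.028
def tl(uv,z): return (onplane(c,uv,z)-T[:3,3])@T[:3,:3]
print('flare tips',tl([(227,107),(317,106)],.028)[:,:2]); print('rail inner',tl([(232,60),(232,90),(309,60),(309,90)],.028)[:,:2])
g=cv2.cvtColor(c['color'],cv2.COLOR_RGB2GRAY).astype(int)
for r in (115,125,135):print(r,[int(x) for x in np.argsort(-abs(np.diff(cv2.GaussianBlur(g[r-2:r+3].mean(0).reshape(1,-1),(5,1),0)[0][215:335])))[:6]+215])
E
```

```text
0.06 1163 -0.034182493792240254 0.026416513187784225 -0.0039
0.068 1133 -0.03482379398040572 0.026123870919115656 -0.0043
0.076 1268 -0.035563997889759544 0.026928600184490836 -0.0043
0.084 790 -0.03510672191770529 0.025476784822191144 -0.0048
0.092 569 -0.03528827037189214 0.025991677130196744 -0.0046
0.1 495 -0.035598202801370465 0.025678313453569447 -0.005
0.108 466 -0.035735223010305635 0.025402130710427958 -0.0052
0.116 545 -0.036071352420512896 0.02497485421579552 -0.0055
0.124 527 -0.03630974626547521 0.024654716023478275 -0.0058
0.132 434 -0.03644222627249535 0.025150685082394084 -0.0056
0.14 0   
knob ((0.10138770192861557, -0.004748103208839893), 0.015879064798355103) [ 0.1015 -0.0051]
flare tips [[ 0.0726 -0.0318]
 [ 0.0732  0.025 ]]
rail inner [[ 0.1003 -0.0275]
 [ 0.0829 -0.0282]
 [ 0.1002  0.0192]
 [ 0.0828  0.0196]]
115 [224, 223, 227, 222, 225, 317]
125 [224, 225, 223, 228, 227, 317]
135 [225, 224, 226, 228, 317, 229]
```

```bash

python3 -m creep '[[0,0,0,0,0,-0.011,36],[0,-0.015,0.08,0,0,0,36],[0,0,0.08,0,0,0,36],[0,0,0.08,0,0,0,36],[0,0,0.08,0,0,0,36],[0,0,0.06,0,0,0,36],[0,0,0,0,0,0,36],[0,0,0,0,0,0,36]]'
python3 -m creep '[[0,0,0.008,0,0,0,36],[0,0,0,0,0,0,36],[0,0,0,0,0,0,36]]'
python3 -m creep '[[0,0,0.005,0,0,0,36],[0,0,0,0,0,0,36],[0,0,0,0,0,0,36]]'
python3 - <<'E'
from h import *
np.set_printoptions(precision=4,suppress=True)
T=go(.4161,.1852,.197,-77.5); print(status.get_state()['wrist_force'])
c=cap('wrist'); save(c,'w5.png'); P,u,v=cloud(c); L=(P-T[:3,3])@T[:3,:3]
for nm,lo,hi in [('gauge',.016,.026),]:
  m=(P[:,2]>lo)&(P[:,2]<hi)&(abs(L[:,1])<.045)
  for a in np.arange(.0,.14,.012):
    k=m&(abs(L[:,0]-a)<.004); y=np.sort(L[k,1]); print(a.round(3),len(y),((y[5]+y[-6])/2).round(4) if len(y)>10 else '')
k=(P[:,2]>.078)&(P[:,2]<.09)&(L[:,0]>.06); print('knob',np.median(L[k,:2],axis=0) if k.any() else '')
hsv=cv2.cvtColor(c['color'],cv2.COLOR_RGB2HSV)[v,u]; m=(abs(L[:,1])<.03)&(L[:,0]>.0)&(L[:,0]<.09)&(L[:,2]>.155)&(L[:,2]<.18)&(hsv[:,1]>60)
for a in np.arange(.0,.07,.01):
    k=m&(abs(L[:,0]-a)<.005); y=np.sort(L[k,1]); print('tile',a.round(3),len(y),y[[5,-6]] if len(y)>10 else '')
E
```

```text
time: 10.9
ee_pos: [0.4169, 0.1881, 0.2036]
ee_rot: [-0.0, 0.995, 0.103, 0.0]
wrist_force: [0.3, -0.2, -0.1]
opening: 0.456
gripper_force: 30.6
time: 11.2
ee_pos: [0.4168, 0.1884, 0.202]
ee_rot: [-0.0, 0.995, 0.103, 0.0]
wrist_force: [0.0, -0.4, 0.3]
opening: 0.452
gripper_force: 30.6
time: 11.5
ee_pos: [0.4167, 0.1882, 0.2007]
ee_rot: [0.0, 0.995, 0.103, 0.0]
wrist_force: [0.3, 0.2, -0.4]
opening: 0.452
gripper_force: 30.6
at [0.4167 0.1882 0.2007] yaw_y -78.14 tilt [ 0. -0. -1.] shift [-0.0059  0.0142  0.0186] turn -0.0071
[ 0.2621  0.2194 -0.3924]
0.0 0 
0.012 0 
0.024 0 
0.036 564 0.0002
0.048 666 0.0002
0.06 1149 0.0001
0.072 2530 0.0001
0.084 1132 -0.0003
0.096 496 -0.0003
0.108 155 -0.0006
0.12 120 -0.0009
0.132 0 
knob [ 0.0968 -0.0004]
tile 0.0 570 [-0.0195  0.019 ]
tile 0.01 1171 [-0.0199  0.0193]
tile 0.02 1145 [-0.0202  0.0192]
tile 0.03 1508 [-0.0202  0.0195]
tile 0.04 2069 [-0.0201  0.021 ]
tile 0.05 2191 [-0.0201  0.0209]
tile 0.06 2010 [-0.02    0.0193]
tile 0.07 0
```

View pics/w5.png

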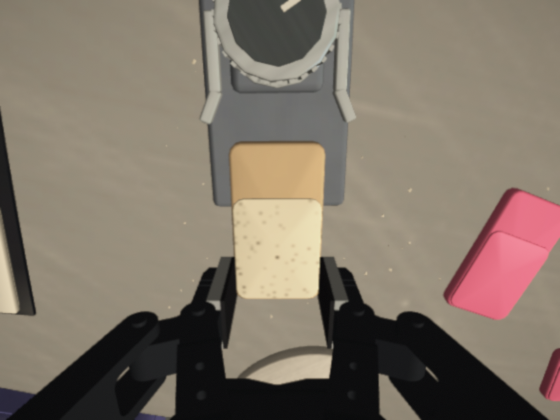

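The tile is aligned with the rails (tile centreline at about column 278, table edges at 212 and 345). I'll lower to the table.

```bash

python3 -m creep '[[0,0,0.01,0,0,0,36],[0,0,0,0,0,0,36],[0,0,0,0,0,0,36]]'
python3 -m creep '[[0,0,0.005,0,0,0,36],[0,0,0,0,0,0,36]]'
python3 -m creep '[[0,0,0.004,0,0,0,36],[0,0,0,0,0,0,36]]'
```

```text
time: 11.85
ee_pos: [0.4167, 0.1882, 0.1986]
ee_rot: [0.0, 0.995, 0.103, -0.0]
wrist_force: [0.5, -0.1, -0.8]
opening: 0.453
gripper_force: 30.6
time: 12.05
ee_pos: [0.4167, 0.1882, 0.1976]
ee_rot: [0.0, 0.995, 0.103, -0.0]
wrist_force: [-0.2, -0.7, -0.1]
opening: 0.455
gripper_force: 30.6
time: 12.25
ee_pos: [0.4167, 0.1882, 0.1968]
ee_rot: [0.0, 0.995, 0.103, -0.0]
wrist_force: [0.3, 0.3, -0.2]
opening: 0.455
gripper_force: 30.6
```

```bash

python3 -m creep '[[0.03,0,0,0,0,0,36],[0.03,0,0,0,0,0,36],[0.03,0,0,0,0,0,36],[0,0,0,0,0,0,36]]'
python3 -m creep '[[0.03,0,0,0,0,0,36],[0.03,0,0,0,0,0,36],[0,0,0,0,0,0,36]]'
python3 -m creep '[[0.03,0,0,0,0,0,36],[0.03,0,0,0,0,0,36],[0,0,0,0,0,0,36]]'
python3 -m creep '[[0.02,0,0,0,0,0,36],[0,0,0,0,0,0,36]]'
python3 -c "
from h import *
s=status.get_state();print(s['wrist_force'],s['wrist_torque'],s['qpos']);go(.4676,.1990,.1968,-78)"
```

```text
time: 12.65
ee_pos: [0.4355, 0.1922, 0.197]
ee_rot: [0.0, 0.995, 0.103, 0.001]
wrist_force: [-0.2, 0.5, -0.7]
opening: 0.455
gripper_force: 30.6
time: 12.95
ee_pos: [0.447, 0.1946, 0.197]
ee_rot: [0.0, 0.995, 0.103, 0.001]
wrist_force: [0.3, -0.3, 0.1]
opening: 0.457
gripper_force: 30.6
time: 13.25
ee_pos: [0.4588, 0.1971, 0.197]
ee_rot: [-0.0, 0.995, 0.103, 0.001]
wrist_force: [0.2, -0.5, 0.1]
opening: 0.452
gripper_force: 30.6
time: 13.45
ee_pos: [0.4621, 0.1978, 0.1969]
ee_rot: [0.0, 0.995, 0.103, 0.0]
wrist_force: [-0.2, -0.4, 0.3]
opening: 0.452
gripper_force: 30.6
[-0.1602436  -0.36227619  0.26819585] [-0.0570014 -0.0002808  0.0138468] [-1.0549157   0.78773973  0.74275825  2.06927279 -0.9136423   0.65003808
 -1.04307111]
at [0.4621 0.1978 0.1969] yaw_y -78.14 tilt [ 4.e-04 -0.e+00 -1.e+00] shift [ 0.0282 -0.0003  0.0006] turn -0.0015
```

```bash

python3 -m creep '[[0.01,0,0,0,0,0,36],[0,0,0,0,0,0,36]]' | grep -E "pos|wrist"
python3 -m creep '[[0.005,0,0,0,0,0,36],[0,0,0,0,0,0,36]]' | grep -E "pos|wrist"
python3 -m creep '[[0.005,0,0,0,0,0,36],[0,0,0,0,0,0,36]]' | grep -E "pos|wrist"
python3 -m creep '[[0.003,0,0,0,0,0,36],[0,0,0,0,0,0,36]]' | grep -E "pos|wrist"
```

```text
ee_pos: [0.4638, 0.1981, 0.1969]
wrist_force: [-0.2, -0.0, -1.2]
ee_pos: [0.4647, 0.1983, 0.1969]
wrist_force: [-0.1, -0.3, -1.1]
ee_pos: [0.4657, 0.1985, 0.1969]
wrist_force: [-1.5, -0.8, -0.3]
ee_pos: [0.4663, 0.1986, 0.1969]
wrist_force: [0.1, -0.5, -0.8]
```

```bash

python3 -m creep '[[0.004,0,0,0,0,0,36],[0,0,0,0,0,0,36]]' | grep -E "pos|wrist"
python3 -m creep '[[0.004,0,0,0,0,0,36],[0,0,0,0,0,0,36]]' | grep -E "pos|wrist"
python3 -m creep '[[0.004,0,0,0,0,0,36],[0,0,0,0,0,0,36]]' | grep -E "pos|wrist"
```

```text
ee_pos: [0.4671, 0.1988, 0.1969]
wrist_force: [0.5, 0.2, -0.9]
ee_pos: [0.4675, 0.1989, 0.1968]
wrist_force: [-2.1, -0.2, 0.1]
ee_pos: [0.4678, 0.1989, 0.1966]
wrist_force: [-5.3, -0.9, 1.6]
```

Contact with the stop came at 52 mm of travel, as predicted, at 5 N. I'll lower a touch, release, and rise.

```bash

python3 -m creep '[[0,0,0.002,0,0,0,36],[0,0,0,0,0,0,36],[0,0,0,0,0,0,50],[0,0,0,0,0,0,58],[0,0,0,0,0,0,58],[0,0,0,0,0,0,58]]'
python3 -m creep '[[-0.02,0,-0.05,0,0,0,60],[-0.05,0,-0.1,0,0,0,60],[-0.05,0,-0.1,0,0,0,60],[-0.05,0,-0.1,0,0,0,60],[-0.05,0,-0.05,0,0,0,60],[-0.05,0,0,0,0,0,60],[-0.03,0,0,0,0,0,60],[0,0,0,0,0,0,60],[0,0,0,0,0,0,60]]'
python3 - <<'E'
from h import *
np.set_printoptions(precision=4,suppress=True)
T=go(.5155,.2045,.26,152); print(status.get_state()['qpos'])
c=cap('wrist'); save(c,'w6.png'); np.savez('w6.npz',**{k:np.array(v) for k,v in c.items()}); P,u,v=cloud(c); L=(P-T[:3,3])@T[:3,:3]
n=(np.hypot(P[:,0]-.5,P[:,1]-.2)<.09)&(P[:,2]<.09)
def rect(name,m):
    Q=P[m]; r=cv2.minAreaRect(Q[:,:2].astype(np.float32)); print(name,len(Q),np.array(r[0]),np.array(r[1]),r[2],'z',np.median(Q[:,2]))
hsv=cv2.cvtColor(c['color'],cv2.COLOR_RGB2HSV)[v,u]
tl=n&(P[:,2]>.024)&(P[:,2]<.034)&(hsv[:,1]>45)&(hsv[:,0]<30); rect('tile',tl); rect('knob',n&(P[:,2]>.075)); rect('gauge',n&(P[:,2]>.013))
E
```

```text
time: 15.45
ee_pos: [0.4689, 0.1992, 0.1966]
ee_rot: [0.0, 0.995, 0.103, 0.0]
wrist_force: [-0.1, 0.5, 0.5]
opening: 0.581
gripper_force: 0.0
time: 16.35
ee_pos: [0.4098, 0.1869, 0.2762]
ee_rot: [0.0, 0.995, 0.103, -0.0]
wrist_force: [1.0, -0.6, -0.6]
opening: 0.598
gripper_force: 0.0
at [0.4098 0.1869 0.2762] yaw_y -78.13 tilt [-0.0002 -0.0004 -1.    ] shift [0.5352 0.0223 0.0808] turn 1.443
[-1.2466  0.6024  0.9276  2.1816 -0.7562  0.7214 -1.1611]
tile 4742 [0.4898 0.2039] [0.0684 0.0398] 11.76370906829834 z 0.029757012325687962
knob 3852 [0.5141 0.2091] [0.0282 0.031 ] 13.741816520690918 z 0.0829772403450635
gauge 15475 [0.4942 0.2045] [0.0957 0.0638] 11.833038330078125 z 0.02952045435716985
```

View pics/w6.png

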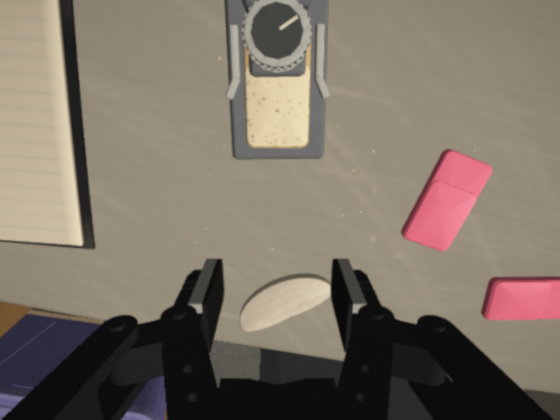

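The tile lies flat between the rails, its rear edge at row 149 and the foot's front edge at row 158. I'll check the home depth numerically.

```bash
python3 - <<'E'
from h import *
np.set_printoptions(precision=4,suppress=True)
c=dict(np.load('w6.npz')); T=c['T']@np.linalg.inv(c['hand_eye'])
col=c['color'][:,278-8:278+8].astype(float).mean(1); d=np.abs(np.diff(col,axis=0)).sum(1); print([(i,int(d[i])) for i in range(135,166)])
def tl(uv,z): return ((onplane(c,uv,z)-T[:3,3])@T[:3,:3])[:,:2]
for r in (148,149,150): print('tile rear',r,tl([(278,r)],.029))
for r in (157,158,159): print('foot front top',r,tl([(278,r)],.022))
P,u,v=cloud(c); L=(P-T[:3,3])@T[:3,:3]; k=(P[:,2]>.078)&(P[:,2]<.09)&(L[:,0]>.05); print('knob',cv2.minEnclosingCircle(L[k,:2].astype(np.float32)), v[k].min())
for s in ('scene','side'):
    q=cap(s); np.savez(s+'2.npz',**{k:np.array(v) for k,v in q.items()}); P,u,v=cloud(q); k=(np.hypot(P[:,0]-.515,P[:,1]-.204)<.025)&(P[:,2]>.079); print(s,cv2.minEnclosingCircle(P[k,:2].astype(np.float32)),np.median(P[k],axis=0),k.sum())
E
```

```text
[(135, 1), (136, 1), (137, 2), (138, 4), (139, 4), (140, 4), (141, 3), (142, 0), (143, 3), (144, 13), (145, 71), (146, 61), (147, 70), (148, 40), (149, 6), (150, 0), (151, 0), (152, 0), (153, 1), (154, 3), (155, 11), (156, 14), (157, 15), (158, 75), (159, 32), (160, 3), (161, 0), (162, 0), (163, 1), (164, 0), (165, 0)]
tile rear 148 [[0.0473 0.0004]]
tile rear 149 [[0.0466 0.0004]]
tile rear 150 [[0.046  0.0004]]
foot front top 157 [[0.04   0.0004]]
foot front top 158 [[0.0393 0.0004]]
foot front top 159 [[0.0386 0.0004]]
knob ((0.10812025517225266, -0.0003477532882243395), 0.015674185007810593) 0
scene ((0.5136955976486206, 0.2064380943775177), 0.016253838315606117) [0.5154 0.2053 0.0823] 64
side ((0.5166159868240356, 0.2049771398305893), 0.017492901533842087) [0.5165 0.2036 0.0822] 44
```

Home within about 0.5 mm. I'll wind the wrist back counter-clockwise so it has clockwise range, then go above the knob (wrist camera and contact both put the axis at about (0.5164, 0.2091)).

```bash

python3 -m creep '[[0,0,0,0,0,-0.093,60],[0,0,0,0,0,-0.093,60],[0,0,0,0,0,-0.093,60],[0,0,0,0,0,-0.093,60],[0,0,0,0,0,-0.093,60],[0,0,0,0,0,-0.093,60],[0,0,0,0,0,-0.093,60],[0,0,0,0,0,-0.093,60],[0,0,0,0,0,-0.093,60],[0,0,0,0,0,-0.093,60]]'
python3 -m creep '[[0,0,0,0,0,-0.093,60],[0,0,0,0,0,-0.093,60],[0,0,0,0,0,-0.093,60],[0,0,0,0,0,-0.093,60],[0,0,0,0,0,-0.093,60],[0,0,0,0,0,-0.093,60],[0,0,0,0,0,-0.093,60],[0,0,0,0,0,-0.093,60],[0,0,0,0,0,-0.093,60],[0,0,0,0,0,-0.093,60]]'
python3 -m creep '[[0,0,0,0,0,-0.093,60],[0,0,0,0,0,-0.093,60],[0,0,0,0,0,-0.093,60],[0,0,0,0,0,0,60],[0,0,0,0,0,0,60]]'
python3 - <<'E'
from h import *
go(.5164,.2091,.276,114); print(status.get_state()['qpos'].round(3))
E
```

```text
time: 17.5
ee_pos: [0.4102, 0.1867, 0.2764]
ee_rot: [0.0, 0.67, 0.742, -0.0]
wrist_force: [0.2, -0.7, 0.6]
opening: 0.602
gripper_force: 0.0
time: 18.5
ee_pos: [0.4102, 0.1866, 0.2763]
ee_rot: [-0.0, 0.004, 1.0, -0.0]
wrist_force: [0.5, 0.3, -0.7]
opening: 0.599
gripper_force: 0.0
time: 19.0
ee_pos: [0.4101, 0.1865, 0.2764]
ee_rot: [-0.0, -0.209, 0.978, 0.0]
wrist_force: [0.8, -0.3, -0.3]
opening: 0.595
gripper_force: 0.0
at [0.4101 0.1865 0.2764] yaw_y 114.1 tilt [-2.e-04  0.e+00 -1.e+00] shift [-0.5312 -0.1141  0.0017] turn 0.0011
[-0.565  0.413  0.046  2.147 -0.033  0.583  1.496]
```

```bash

python3 -m creep '[[-0.106,-0.023,0,0,0,0,60],[-0.106,-0.023,0,0,0,0,60],[-0.106,-0.023,0,0,0,0,60],[-0.106,-0.023,0,0,0,0,60],[-0.106,-0.023,0,0,0,0,60],[0,0,0,0,0,0,60],[0,0,0,0,0,0,60]]'
python3 - <<'E'
from h import *
np.set_printoptions(precision=4,suppress=True)
T=go(.5164,.2091,.240,114); print(status.get_state()['qpos'].round(3))
c=cap('wrist'); save(c,'w7.png'); P,u,v=cloud(c); L=(P-T[:3,3])@T[:3,:3]; k=(P[:,2]>.078)&(P[:,2]<.088)&(np.hypot(L[:,0],L[:,1])<.022); print('knob',k.sum(), cv2.minEnclosingCircle(L[k,:2].astype(np.float32)) if k.any() else '',np.median(L[k],axis=0))
E
```

```text
time: 19.7
ee_pos: [0.5156, 0.2095, 0.2761]
ee_rot: [-0.0, -0.21, 0.978, -0.0]
wrist_force: [-0.1, 0.2, 0.9]
opening: 0.605
gripper_force: 0.0
at [0.5156 0.2095 0.2761] yaw_y 114.24 tilt [-0.0008 -0.0006 -1.    ] shift [-0.0029 -0.0033  0.1805] turn 0.0027
[-0.507  0.554  0.053  1.884 -0.043  0.706  1.564]
knob 2329 ((0.00024158107407856733, -0.00039926107274368405), 0.015851110219955444) [ 0.0019 -0.0003  0.1932]
```

View pics/w7.png

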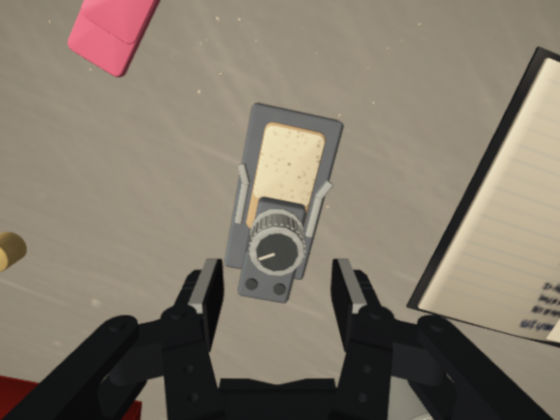

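The knob at (277,252) is centred between the fingers and the tile is still home at (290,165). I'll descend and grip the knob.

```bash

python3 -m creep '[[0,0,0.06,0,0,0,60],[0,0,0.06,0,0,0,60],[0,0,0.04,0,0,0,60],[0,0,0.02,0,0,0,60],[0,0,0,0,0,0,60],[0,0,0,0,0,0,60]]'
python3 -m creep '[[0,0,0,0,0,0,45],[0,0,0,0,0,0,36],[0,0,0,0,0,0,30],[0,0,0,0,0,0,25],[0,0,0,0,0,0,25],[0,0,0,0,0,0,25]]' 70
python3 -c "
from h import *
np.set_printoptions(precision=3,suppress=True)
s=status.get_state();print(s['wrist_force'],s['wrist_torque'],s['qpos'],s['opening']);go(.5164,.2091,.24,114)"
```

```text
time: 20.35
ee_pos: [0.516, 0.2096, 0.2405]
ee_rot: [0.0, -0.211, 0.977, -0.0]
wrist_force: [-0.1, 0.4, -0.8]
opening: 0.598
gripper_force: 0.0
time: 20.95
ee_pos: [0.5161, 0.2095, 0.2412]
ee_rot: [0.0, -0.211, 0.977, 0.0]
wrist_force: [-0.6, -0.3, 5.6]
opening: 0.316
gripper_force: 68.6
[-0.58  -0.273  5.606] [-0.212  0.237  0.043] [-0.503  0.611  0.047  1.895 -0.046  0.636  1.569] 0.31648920260724095
at [0.516 0.209 0.241] yaw_y 114.36 tilt [ 0.001  0.    -1.   ] shift [-0.    -0.003  0.006] turn 0.004
```

```bash
cat > t.py <<'E'
from h import *
s=status.get_state(); T=Tee(s); print(round(s['time'],2),'yaw',np.degrees(np.arctan2(T[1,1],T[0,1])).round(1),'tq',s['wrist_torque'].round(3),'F',s['wrist_force'].round(1),'q7',s['qpos'][6].round(2),'op',round(s['opening'],3))
E
python3 -m creep '[[0,0,0,0,0,0.05,25],[0,0,0,0,0,0.05,25]]' >/dev/null; python3 t.py
python3 -m creep '[[0,0,0,0,0,0.05,25],[0,0,0,0,0,0.05,25]]' >/dev/null; python3 t.py
python3 -m creep '[[0,0,0,0,0,0.05,25],[0,0,0,0,0,0.05,25]]' >/dev/null; python3 t.py
python3 -m creep '[[0,0,0,0,0,0.05,25],[0,0,0,0,0,0.05,25]]' >/dev/null; python3 t.py
```

```text
21.15 yaw 105.2 tq [-0.3    0.213  0.128] F [-1.3 -1.8  5.4] q7 1.44 op 0.319
21.35 yaw 96.2 tq [-0.359  0.212  0.079] F [-1.7 -0.9  6.3] q7 1.32 op 0.323
21.55 yaw 87.2 tq [-0.475  0.252  0.121] F [-0.5 -2.5  5.5] q7 1.2 op 0.319
21.75 yaw 78.2 tq [-0.549  0.251  0.086] F [-1.2 -1.7  6.5] q7 1.08 op 0.316
```

```bash

python3 -m creep '[[0,0,0,0,0,0.05,25],[0,0,0,0,0,0.05,25]]' >/dev/null; python3 t.py
python3 -m creep '[[0,0,0,0,0,0.05,25],[0,0,0,0,0,0.05,25]]' >/dev/null; python3 t.py
python3 -m creep '[[0,0,0,0,0,0.05,25],[0,0,0,0,0,0.05,25]]' >/dev/null; python3 t.py
python3 -m creep '[[0,0,0,0,0,0.05,25]]' >/dev/null; python3 t.py
python3 -m creep '[[0,0,0,0,0,0.05,25]]' >/dev/null; python3 t.py
python3 -m creep '[[0,0,0,0,0,0.05,25]]' >/dev/null; python3 t.py
```

```text
21.95 yaw 69.2 tq [-0.575  0.288  0.103] F [-1.4 -3.1  5.1] q7 0.96 op 0.318
22.15 yaw 60.2 tq [-0.702  0.337  0.284] F [-1.1 -2.9  6.8] q7 0.83 op 0.321
22.35 yaw 51.2 tq [-0.739  0.346  0.45 ] F [-2.1 -3.1  6.4] q7 0.71 op 0.32
22.45 yaw 46.7 tq [-0.754  0.393  0.379] F [-1.2 -3.4  6.9] q7 0.65 op 0.317
22.55 yaw 42.2 tq [-0.809  0.471  0.366] F [-2.2 -4.1  6.9] q7 0.59 op 0.32
22.65 yaw 37.7 tq [-0.807  0.495  0.343] F [-1.1 -3.5  7.9] q7 0.53 op 0.323
```

```bash

python3 -m creep '[[0,0,0,0,0,0.03,25]]' >/dev/null; python3 t.py
python3 -m creep '[[0,0,0,0,0,0.03,25]]' >/dev/null; python3 t.py
python3 -m creep '[[0,0,0,0,0,0.03,25]]' >/dev/null; python3 t.py
python3 -m creep '[[0,0,0,0,0,0.03,25]]' >/dev/null; python3 t.py
python3 -m creep '[[0,0,0,0,0,0.03,25]]' >/dev/null; python3 t.py
python3 -m creep '[[0,0,0,0,0,0.03,25]]' >/dev/null; python3 t.py
python3 -m creep '[[0,0,0,0,0,0.03,25]]' >/dev/null; python3 t.py
python3 -m creep '[[0,0,0,0,0,0.03,25]]' >/dev/null; python3 t.py
```

```text
22.75 yaw 35.0 tq [-0.829  0.489  0.282] F [-2.8 -3.8  7.3] q7 0.49 op 0.318
22.85 yaw 32.4 tq [-0.848  0.483  0.34 ] F [-1.5 -3.7  7.6] q7 0.46 op 0.319
22.95 yaw 29.7 tq [-0.78   0.505  0.335] F [-2.6 -3.6  8. ] q7 0.42 op 0.321
23.05 yaw 27.0 tq [-0.903  0.608  0.383] F [-2.8 -3.9  8.4] q7 0.39 op 0.318
23.15 yaw 24.3 tq [-0.861  0.533  0.333] F [-2.6 -3.4  8.2] q7 0.35 op 0.321
23.25 yaw 21.6 tq [-0.888  0.613  0.338] F [-3.7 -3.4  9.1] q7 0.31 op 0.322
23.35 yaw 18.9 tq [-0.844  0.641  0.375] F [-3.4 -3.9  8.1] q7 0.28 op 0.321
23.45 yaw 16.2 tq [-0.873  0.685  0.293] F [-3.6 -3.9  9. ] q7 0.24 op 0.319
```

```bash
python3 - <<'E'
from h import *
a=cv2.imread('pics/w7.png')[200:300,220:340]; c=cap('wrist'); save(c,'w8.png'); b=cv2.imread('pics/w8.png')[230:380,195:360]
cv2.imwrite('pics/c8.png',np.hstack([cv2.resize(a,(396,360),interpolation=2),cv2.resize(b,(396,360),interpolation=2)]))
E
```

```text
(no output)
```

View pics/c8.png

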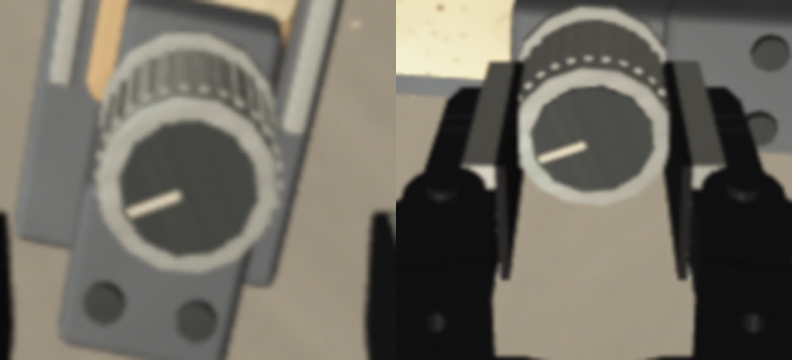

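The pointer keeps the same angle relative to the fingers (left: before gripping, right: now), so the pads are not slipping on the knob. The constant moment of about 0.35 N m since yaw ≈ 56° is the ratchet slipping. That makes about 1.7 clicks so far, so I need 0.35 rad more for about 2.5.

```bash

python3 -m creep '[[0,0,0,0,0,0.03,25]]' >/dev/null; python3 t.py
python3 -m creep '[[0,0,0,0,0,0.03,25]]' >/dev/null; python3 t.py
python3 -m creep '[[0,0,0,0,0,0.03,25]]' >/dev/null; python3 t.py
python3 -m creep '[[0,0,0,0,0,0.03,25]]' >/dev/null; python3 t.py
python3 -m creep '[[0,0,0,0,0,0.03,25]]' >/dev/null; python3 t.py
python3 -m creep '[[0,0,0,0,0,0.03,25]]' >/dev/null; python3 t.py
python3 -m creep '[[0,0,0,0,0,0.03,25]]' >/dev/null; python3 t.py
python3 -m creep '[[0,0,0,0,0,0.015,25]]' >/dev/null; python3 t.py
```

```text
23.6 yaw 13.5 tq [-0.827  0.687  0.27 ] F [-3.5 -4.4  9.6] q7 0.2 op 0.316
23.7 yaw 10.8 tq [-0.86   0.725  0.324] F [-2.6 -4.1  8.6] q7 0.17 op 0.318
23.8 yaw 8.1 tq [-0.887  0.704  0.33 ] F [-3.4 -4.2  9.7] q7 0.13 op 0.319
23.9 yaw 5.4 tq [-0.847  0.825  0.375] F [-3.6 -3.3  9.4] q7 0.09 op 0.32
24.0 yaw 2.7 tq [-0.927  0.779  0.455] F [-1.9 -4.   8.6] q7 0.05 op 0.319
24.1 yaw -0.0 tq [-0.827  0.857  0.385] F [-2.5 -3.8 10.5] q7 0.02 op 0.316
24.2 yaw -2.7 tq [-0.908  0.828  0.357] F [-3.5 -4.1  9.2] q7 -0.02 op 0.319
24.3 yaw -4.1 tq [-0.879  0.847  0.372] F [-4.2 -3.7 10. ] q7 -0.04 op 0.318
```

Moment peaks at yaw ≈ 51°, 26° and 2° match the 24° click pitch. The slip is about 1.0 rad, so between two and three clicks. Stopping here and letting go.

```bash

python3 -m creep '[[0,0,0,0,0,0,40],[0,0,0,0,0,0,60],[0,0,0,0,0,0,65],[0,0,0,0,0,0,65],[0,0,0,0,0,0,65]]'
python3 -m creep '[[0,0,-0.05,0,0,0,65],[0,0,-0.1,0,0,0,65],[0,0,-0.1,0,0,0,65],[0,0,-0.1,0,0,0,65],[0,0,-0.05,0,0,0,65],[0,0,0,0,0,0,65],[0,0,0,0,0,0,65]]'
python3 t.py
python3 - <<'E'
from h import *
c=cap('wrist'); save(c,'w9.png'); s=cap('side'); save(s,'s9.png'); cc=cap('scene'); save(cc,'sc9.png')
a=cv2.imread('pics/w9.png'); b=cv2.resize(cv2.imread('pics/s9.png')[160:230,225:300],(240,224),interpolation=2); d=cv2.resize(cv2.imread('pics/sc9.png')[110:380,190:390],(240,324)); 
o=np.zeros((550,800,3),np.uint8); o[:420,:560]=a; o[:224,560:]=b; o[224:548,560:]=d; cv2.imwrite('pics/c9.png',o)
E
```

```text
time: 24.8
ee_pos: [0.5159, 0.2097, 0.2405]
ee_rot: [-0.0, 0.731, 0.682, 0.0]
wrist_force: [0.4, -0.4, 0.5]
opening: 0.65
gripper_force: 0.0
time: 25.5
ee_pos: [0.5156, 0.2097, 0.3202]
ee_rot: [-0.0, 0.731, 0.682, -0.0]
wrist_force: [-0.3, 0.1, -0.3]
opening: 0.653
gripper_force: 0.0
25.5 yaw -4.0 tq [0.005 0.004 0.022] F [-0.3  0.1 -0.3] q7 -0.11 op 0.653
```

View pics/c9.png

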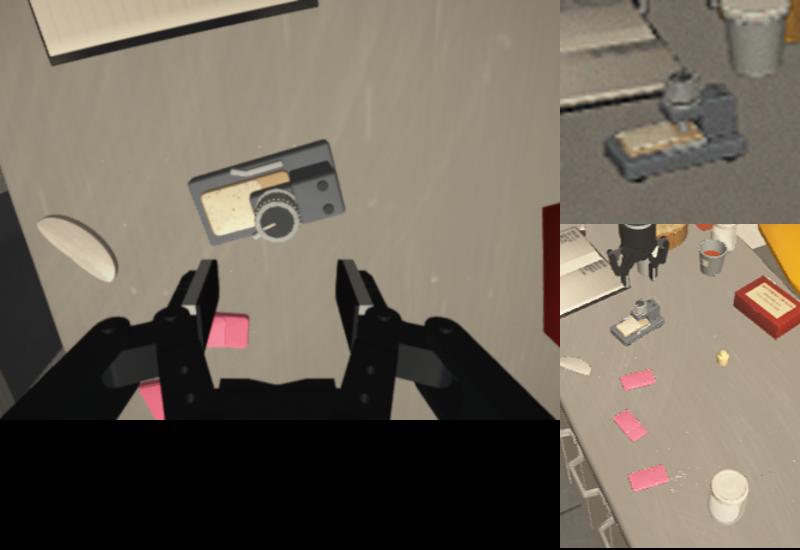

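The tile is home and flat with the spindle down on it (side inset, about (685,130)). The knob is free, the bystanders haven't moved, and the robot is clear.

```bash
python3 -c "
from rig import ticket
print(ticket.sign_off())"
```

```text
the job is handed in; nothing more can be done
None
```

I laid the tile home in the gauge and let go of it, then tightened the knob until the ratchet slipped about 2.3–2.5 clicks, estimated from knob angle and wrist moment because the ratchet itself isn't readable; the tile is clamped, the hand is clear, the jar, weight and cup are where they were, and the job is handed in at about 26 s.

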